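# Clear the carrier plate and fit the retaining ring over the axle stub

### The arm

A 6-joint arm with a two-finger parallel gripper is mounted at the origin on the work surface. World frame = base frame: x ahead of the robot, y to its left, z up, the work surface at z = 0. Lengths are in m, angles in degrees, forces in N, time in s.
With the tool pointing down it reaches from about 0.4 to 0.825 m from the base axis. Payload 7 kg.
Tool frame: the origin (TCP) lies between the finger pads; the fingertips stand 11 mm ahead of it and the grasp point (between the pads) lies 8 mm behind it; z points along the fingers, y is the direction in which the jaws open and shut (so a half turn about z gives the same grasp; the last joint's range is limited). The gripper opens to 88 mm and grips with 3 to 60 N. Pads are 19 mm wide; open, the fingers measure 130 mm over their backs; the gripper's body (78 mm by 193 mm) begins 47 mm behind the grasp point.
Start: joints at [90.648, 20.546, 0.682, 0, -70.136, -16.507], TCP at [0.184, 0.649, 0.238] pointing down, gripper open.
Joint ranges: [-176.03, 176.03], [-82.01, 121.73], [-58.28, 71.71], [-173.87, 95.51], [-174.79, -0.11], [-173.66, 173.66]. Speed limits (degrees/s): [136.94, 136.94, 172.46, 180, 180, 180].

### API

Orientations are given as [roll, pitch, yaw] about the fixed x, y, z axes, in that order (R = Rz(yaw) Ry(pitch) Rx(roll)).
In Python, from plant import r gives the robot as it stands.
- The arm moves only by the shell command python3 -m inch 'ROWS' [OPENING] [FORCE]. ROWS is JSON, a list of rows, each an object of numbers: "x", "y", "z": the shift along the tool's x, y, z as a fraction of full scale; "yaw": the turn about the tool's z as a fraction of full scale. In form: [{"x": .., "y": .., "z": .., "yaw": ..}, ...]. A call has 1 to 5 rows; each row shifts and turns the pose as measured when the row begins, along the tool's axes as they then stand; what a row does not reach is not made up. Full scale, the value 1, is 0.025 m for a shift and 4 degrees for a turn. A row lasts 1/12 s, in which the tool goes at most 41.7 mm and 7.16 degrees, less where a joint would pass 70% of its speed; a pose out of reach is approached as far as the arm can. A call with a number of a shift or a turn outside -1 to 1 is refused whole. A call with a gripper value outside its range is refused whole. OPENING is the opening, from -1 (shut) to 1 (fully open), set as the call begins (- or left out, the last holds). The fingers move at their own pace and stop on an object; FORCE is the grip in N (left out, the last holds). Time passes only in rows, so rows that do not move let the fingers close. It gives the time, the measured TCP pose, the force and the opening at its end, in the units of the state.
- r.get_state(): the state, without advancing time (a new reading comes with each control period).
- r.capture(name): name is "scene" or "side" or "wrist"; returns (picture, depth): 400x640x3 uint8, red, green, blue; 400x640 float32, m along the optical axis (not along the pixel's ray), 0 where there is no reading.
- r.camera_info(name): a dict with "mtx" (3x3 intrinsics, pixels), "pose" (4x4, takes a point from camera to world coordinates). Camera axes: x right, y down, z forward; pixel columns grow to the right and rows downward; lengths in m; the calibration is good to about 2 mm. A picture is of the moment at which its call begins: read the wrist's pose just before it. camera_info takes no time and is no camera call; for the wrist camera it gives the pose at the moment of the call.
- r.close_job(): hands the job in, once; it reports no verdict.
The state is a dict: "time_s": time; "joints": joint angles; "qd": joint speeds; "joint_torque": joint torques, N m; "tcp_pos": TCP position; "eef_rot": TCP orientation; "contact_force": force on the tool from outside, world axes, zero at the start; "moment": the same for the moment, N m; "gripper_width": finger opening in m.
Only numpy, scipy, OpenCV 4.12 (cv2) and the standard library are available. Lean on these libraries where they do the work, as an engineer would, in place of code of your own. Each camera call takes 0.05 s, during which the arm holds its last target. There are 200 camera calls.

### The job

Grip the scraper block and wipe the three loose saw chips off the wheel-carrier plate onto the bench without touching them with the gripper, then stand the scraper upright on the bench. Next take the ring pliers by both handles, squeeze them so that the ring on their tips is fully spread, bring it level over the axle stub and slide it gently down to the groove just above the roller. Finish while still holding: keep squeezing the pliers so the ring stays spread at the groove, without pressing hard on the roller, and leave the other things on the bench alone.

Things in the scene. Friction and masses are not known exactly. Their poses are not given: they have to be found in the camera images.
- plate: Fixed bare steel carrier plate, 110 (x) x 230 (y) x 24 mm thick; origin at the centre of its underside, z up. A steel roller 48 mm across, 30 mm tall, on an axle stub, stands on it at y = +80 mm. Chips lie within 30 mm of x = 0, at y -65 to -2 mm: a straight wipe to the -y end (edge at y = -115 mm) takes them all off; room for the scraper between roller and chips.
- seat (a point): Point on the stub's axis at the roller's top face, 54 mm above the bench: lower side of the ring groove, 6 mm tall, 23 mm across. Above it the stub is 27 mm across for 9 mm, then tapers over 4 mm to 21 mm at its tip. The ring is at the groove when its underside is 0 to 3 mm above this point.
- stub_top (a point): Centre of the top of the axle stub, 19 mm above seat. The stub stands vertical.
- chip_a: Loose rectangular steel saw chip 14 x 9 x 7 mm, 10 g, on the plate; origin at the centre of its underside.
- chip_b: Loose round steel slug 12 mm across, 7 mm tall, 10 g, on the plate; origin at the centre of its underside.
- chip_c: Loose rectangular aluminium saw chip 10 x 16 x 6 mm, 10 g, on the plate; origin at the centre of its underside.
- scraper: Loose upright scraper block on the bench, to the right: black foot 90 (x) x 24 (y) x 24 mm, on it a wooden grip 70 (x) x 24 (y) x 42 mm; 66 mm tall, about 160 g. Origin at the centre of its underside, z up. Grip it across its y, 45 mm above its underside; wipe with a broad face, moving along its y.
- pliers: Loose ring pliers lying flat on the bench, to the left, 200 mm long with the ring, about 190 g. Origin on the pivot's axis at the level of the undersides of handles and ring; x points to the ring, z up. Squeezing the handles spreads the tips and the open steel ring that hangs on them, level, with its underside level with the handles'; the ring stays on the tips.
- ring_center (a point): Centre of the spread ring at its underside, 72 mm ahead of the pliers' origin along their x. Ring 3 mm thick, 4 mm wide. Fully spread it is 32 mm across inside (2.5 mm all round the 27 mm stub), 40 mm outside, free of the jaws above it; at rest too narrow (25 mm) to pass.
- handles (a point): Point between the handles where to squeeze them, along the pliers' y: 67 mm behind the origin, 8 mm above their undersides. Black handles from x = -107 to -30 mm, each 10 mm wide, 16 mm tall; 57 mm over both here at rest, 40 mm and parallel when fully squeezed. A spring (about 10 N) opposes, then a firm stop.
- jaw_left (a joint): Turn of the pliers' left jaw (rad): 0 with the handles let go (ring closed), 0.142 fully squeezed (ring fully spread); the other jaw mirrors it.
- spare_roller: Bystander: loose spare guide roller, 44 mm across, 28 mm tall, nearer the robot than the plate; origin under its centre.
- bar_offcut: Bystander: loose steel bar offcut 18 mm thick, 160 mm long, lying just in front of the plate; origin under its middle.
- oil: Bystander: grey oil bottle 52 mm across, 150 mm tall, far left; origin under its centre.
- tape_measure: Bystander: black tape measure 62 x 34 x 46 mm, near the robot on the right; origin under its centre.
- grease_tin: Bystander: blue tin 72 mm across, 60 mm tall, far right; origin under its centre.
- driver: Bystander: screwdriver lying left of the pliers, under 30 mm tall; origin under its middle.
- nut: Bystander: round collar nut 26 mm across, 12 mm tall, beyond the plate; origin under its centre.
There are look-alikes about, which are no part of the job. What is meant by the scraper is not purple, and is the larger of those in its own colour. Of the things that look like the pliers, the smaller one is meant.

How it is judged (in metres and radians):
On the way, in this order (a step that is already met when the one before it is completed fails the run):
1. the scraper is picked up (height (world z) of scraper above 0.012 m and contact force between the fingers and scraper above 2 N), for 0.1 s.
2. all three chips are off the plate while the scraper is held (height (world z) of each of chip_a, chip_b, chip_c below 0.016 m and contact force between the fingers and scraper above 2 N), for 0.1 s.
3. the scraper stands on the bench, let go (height (world z) of scraper below 0.006 m and angle between scraper's own z axis and vertical below 0.1 rad and contact force between the fingers and scraper below 0.2 N), for 0.2 s.
4. the ring, spread by squeezing the pliers, is level above the stub (value of joint jaw_left above 0.115 rad and horizontal distance between ring_center and stub_top below 0.008 m and z of ring_center in the frame of stub_top above 0 m and angle between pliers's own z axis and vertical below 0.15 rad), for 0.05 s.
At the end, for the whole second after the job is handed in: Gripper still squeezing the pliers (>5 N, jaw >0.115 rad); spread ring round the stub within 6 mm of its axis, underside -2 to +4 mm from the roller face, tilt <0.1 rad, at rest, pressing <15 N; chips on the bench (<16 mm); scraper upright on the bench, let go (all of step 3 and height (world z) of each of chip_a, chip_b, chip_c below 0.016 m and value of joint jaw_left above 0.115 rad and horizontal distance between ring_center and seat below 0.006 m and z of ring_center in the frame of seat between -0.002 and 0.004 m and angle between pliers's own z axis and vertical below 0.1 rad and contact force between the fingers and pliers above 5 N and contact force between pliers and plate below 15 N and linear speed of pliers below 0.02 m/s); the arm keeps its last pose, push and grip.
It fails at once if the gripper touches a chip (contact force between any of the fingers, the arm and chip_a above 1 N or contact force between any of the fingers, the arm and chip_b above 1 N or contact force between any of the fingers, the arm and chip_c above 1 N).
It fails at once if the ring or pliers are pressed hard on the plate, roller or stub (contact force between pliers and plate above 40 N).
It fails at once if another thing on the bench is moved (distance of any of spare_roller, bar_offcut, oil, tape_measure, grease_tin, driver, nut from where it was at the start of the episode above 0.03 m).
It also fails if it takes over 64 s, if anything falls off the work surface, if the arm or the gripper's body presses on something with over 40 N, if the wrist force passes 120 N, or if a joint passes its speed limit or range.

## Working session

There is one attempt and no reset: what is moved stays moved. The work goes in short steps, Python scripts to look and compute and a shell command to move; the robot and the scene stay as the last step left them, time stands still between calls to the robot, and variables do not carry over. Pictures are saved under pics/ and viewed, about 8 in all and at most 12, crops included, and the job is handed in when it is done.

```bash
ls; mkdir -p pics; python3 - <<'E'
from plant import r
import cv2,numpy as np
s=r.get_state();print(s)
for n in["scene","side"]:
    p,d=r.capture(n);np.savez(f"pics/{n}0.npz",p=p,d=d);cv2.imwrite(f"pics/{n}0.png",p[:,:,::-1]);i=r.camera_info(n);print(n,i)
E
```

```text
pics
{'time_s': 0.0, 'joints': array([ 9.06469467e+01,  2.05921782e+01,  6.30609933e-01, -2.26397712e-02,
       -7.01349911e+01, -1.65076888e+01]), 'qd': array([-0.03428603, -0.06071404,  0.03532909,  0.03644144, -0.04609372,
       -0.04063836]), 'joint_torque': array([-4.73323835e-04, -5.82711017e+01,  2.93048537e+01,  6.99741796e+00,
        7.01118741e-03, -1.57665850e-04]), 'tcp_pos': array([0.18434947, 0.64881725, 0.23658233]), 'eef_rot': array([ 1.79901373e+02, -7.03466116e-03, -1.58684471e+01]), 'contact_force': array([ 0.36689309,  0.52621627, -0.13339832]), 'moment': array([-0.00328625,  0.00652883, -0.02373198]), 'gripper_width': 0.08749537784864356}
scene {'mtx': array([[365.90852309,   0.        , 318.56726477],
       [  0.        , 365.90852309, 196.85117975],
       [  0.        ,   0.        ,   1.        ]]), 'pose': array([[ 0.01391245,  0.84641444, -0.53234297,  0.95408883],
       [ 0.99987407, -0.00771143,  0.01387007,  0.0193849 ],
       [ 0.0076347 , -0.5324689 , -0.84641513,  0.85095083],
       [ 0.        ,  0.        ,  0.        ,  1.        ]])}
side {'mtx': array([[482.64624388,   0.        , 317.0039014 ],
       [  0.        , 482.64624388, 198.22304558],
       [  0.        ,   0.        ,   1.        ]]), 'pose': array([[ 0.70185489, -0.35013859,  0.62032466, -0.35467585],
       [-0.71210599, -0.32354768,  0.6230746 , -0.83070077],
       [-0.01745785, -0.87904486, -0.47641931,  0.7223609 ],
       [ 0.        ,  0.        ,  0.        ,  1.        ]])}
```

View pics/scene0.png

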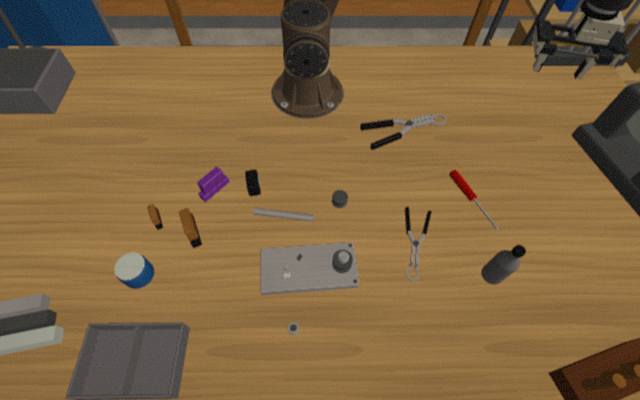

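View pics/side0.png

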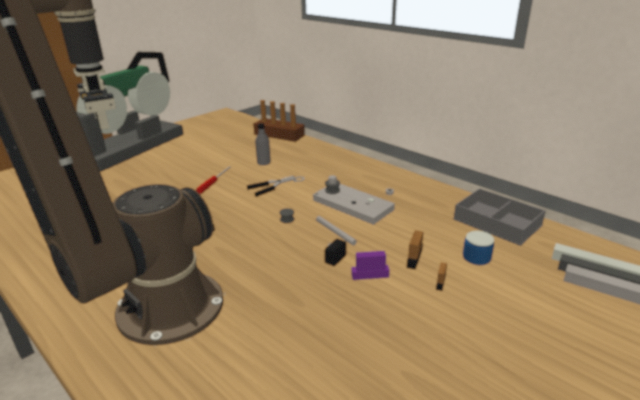

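Scene picture: scraper candidates are the large brown one (190,227), a small brown one (154,216) and a purple one (212,183). I choose (190,227). Pliers candidates are the large pair (405,130) and the small pair (417,243). I choose (417,243). The plate is at (309,268) and the roller at (343,260). The side view agrees. Next is a close crop.

```bash
cat > h.py <<'E'
import numpy as np,cv2
from plant import r
def w(info,uv,d=None,z=None):
    """pixel -> world, by depth image or at a given height"""
    K,P=info["mtx"],info["pose"]; u,v=uv
    ray=P[:3,:3]@np.linalg.solve(K,[u,v,1.]); o=P[:3,3]
    t=(z-o[2])/ray[2] if z is not None else float(d[int(round(v)),int(round(u))])
    return o+t*ray
def cloud(info,d):
    v,u=np.mgrid[:d.shape[0],:d.shape[1]]
    p=np.linalg.inv(info["mtx"])@np.stack([u.ravel(),v.ravel(),np.ones(u.size)])*d.ravel()
    return (info["pose"][:3,:3]@p).T.reshape(*d.shape,3)+info["pose"][:3,3]
E
python3 - <<'E'
from h import *
f=np.load("pics/scene0.npz");p,d=f["p"],f["d"];i=r.camera_info("scene")
C=cloud(i,d)
a=cv2.resize(p[160:300,140:300],None,fx=4,fy=4,interpolation=cv2.INTER_CUBIC)
b=cv2.resize(p[190:300,250:450],None,fx=4,fy=4,interpolation=cv2.INTER_CUBIC)
cv2.imwrite("pics/crop1.png",cv2.resize(np.vstack([np.pad(a,((0,0),(0,160),(0,0))),b]),None,fx=.6,fy=.6,interpolation=cv2.INTER_AREA)[:,:,::-1])
for n,(u0,u1,v0,v1),z0,z1 in[("scraper",(172,207,200,255),.05,.08),("small",(142,165,200,232),.02,.08),("plate",(255,362,236,298),.018,.03),("roller",(325,360,240,280),.05,.08),("pl",(395,440,200,285),.006,.03),("bigpl",(355,450,105,155),.006,.05)]:
    q=C[v0:v1,u0:u1].reshape(-1,3);q=q[(q[:,2]>z0)&(q[:,2]<z1)]
    if len(q)<5:print(n,len(q));continue
    print(n,len(q),"med",np.median(q,0).round(3),"rect",cv2.minAreaRect(q[:,:2].astype(np.float32)),"zmax",q[:,2].max().round(3))
for uv in[(408,207),(431,211),(412,277)]:print(w(i,uv,z=.012))
E
```

```text
scraper 297 med [ 0.527 -0.288  0.065] rect ((0.5236732363700867, -0.2910868525505066), (0.07074820250272751, 0.02469782717525959), 23.586116790771484) zmax 0.07
small 164 med [ 0.491 -0.387  0.043] rect ((0.48587360978126526, -0.3910839855670929), (0.04879138246178627, 0.01696704886853695), 24.80759620666504) zmax 0.048
plate 3821 med [ 0.636 -0.004  0.024] rect ((0.6274353861808777, 0.005363926291465759), (0.11147411167621613, 0.22996129095554352), 3.9010424613952637) zmax 0.03
roller 320 med [0.627 0.084 0.055] rect ((0.6224911212921143, 0.08504463732242584), (0.04658696800470352, 0.04626932367682457), 39.276851654052734) zmax 0.076
pl 495 med [0.545 0.269 0.016] rect ((0.5605732202529907, 0.2770521342754364), (0.06883750855922699, 0.19597645103931427), 78.2927017211914) zmax 0.02
bigpl 770 med [0.168 0.266 0.021] rect ((0.1841924488544464, 0.3082052767276764), (0.09338606894016266, 0.2764396071434021), 11.47852611541748) zmax 0.027
[0.46060248 0.27130732 0.012     ]
[0.47347683 0.33065015 0.012     ]
[0.65433948 0.25288215 0.012     ]
```

View pics/crop1.png

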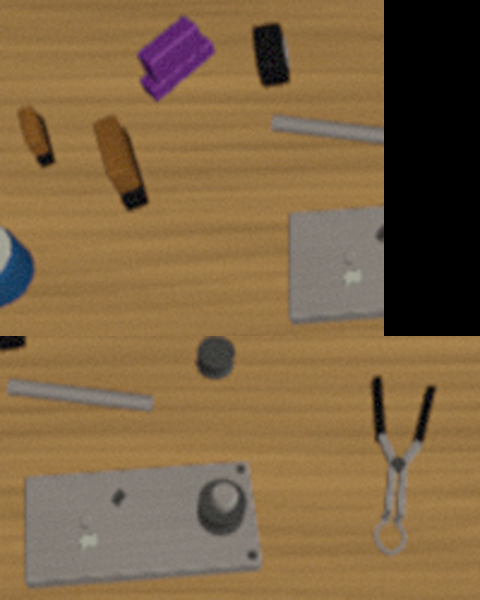

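The crop confirms the choice. The scraper is the larger brown block, the pliers are the small pair, and the chips are on the plate left of the roller. Now I start the move.

```bash
python3 -m inch '[{"x":1,"yaw":-1},{"x":1,"yaw":-1},{"x":1,"yaw":-1},{"x":1,"yaw":-1},{"x":1,"yaw":-0.95}]' 1 40; python3 -m inch '[{"x":1,"y":1},{"x":1,"y":1},{"x":1,"y":1},{"x":0.5,"y":1},{"x":0.5,"y":1}]'; python3 -m inch '[{"y":1},{"y":1},{"y":1},{"y":1},{"y":1}]'
```

```text
validation failed for argument at $[0]...
validation failed for argument at $[0]...
validation failed for argument at $[0]...
```

```bash
python3 -m inch '[{"x":1,"y":0,"z":0,"yaw":-1},{"x":1,"y":0,"z":0,"yaw":-1},{"x":1,"y":0,"z":0,"yaw":-1},{"x":1,"y":0,"z":0,"yaw":-1},{"x":1,"y":0,"z":0,"yaw":-0.95}]' 1 40; python3 -m inch '[{"x":1,"y":1,"z":0,"yaw":0},{"x":1,"y":1,"z":0,"yaw":0},{"x":1,"y":1,"z":0,"yaw":0},{"x":0.5,"y":1,"z":0,"yaw":0},{"x":0.5,"y":1,"z":0,"yaw":0}]'
```

```text
time_s: 0.52
tcp_pos: [0.306, 0.6318, 0.2345]
eef_rot: [179.7, 0.2, 5.1]
contact_force: [-0.6, 1.1, 1.3]
gripper_width: 0.0879
time_s: 0.93
tcp_pos: [0.4229, 0.5142, 0.2292]
eef_rot: [179.4, 0.3, 5.5]
contact_force: [-0.1, -0.1, 0.6]
gripper_width: 0.0876
```

```bash
for k in 1 ; do python3 -m inch '[{"x":0,"y":1,"z":0,"yaw":0},{"x":0,"y":1,"z":0,"yaw":0},{"x":0,"y":1,"z":0,"yaw":0},{"x":0,"y":1,"z":0,"yaw":0},{"x":0,"y":1,"z":0,"yaw":0}]' >/dev/null;  python3 -m inch '[{"x":0,"y":1,"z":0,"yaw":0},{"x":0,"y":1,"z":0,"yaw":0},{"x":0,"y":1,"z":0,"yaw":0},{"x":0,"y":1,"z":0,"yaw":0},{"x":0,"y":1,"z":0,"yaw":0}]' ; python3 -m inch '[{"x":0,"y":1,"z":0,"yaw":0},{"x":0,"y":1,"z":0,"yaw":0},{"x":0,"y":1,"z":0,"yaw":0},{"x":0,"y":1,"z":0,"yaw":0},{"x":0,"y":1,"z":0,"yaw":0}]' >/dev/null;python3 -m inch '[{"x":0,"y":1,"z":0,"yaw":0},{"x":0,"y":1,"z":0,"yaw":0},{"x":0,"y":1,"z":0,"yaw":0},{"x":0,"y":1,"z":0,"yaw":0},{"x":0,"y":1,"z":0,"yaw":0}]' ; python3 -m inch '[{"x":0,"y":1,"z":0,"yaw":-1},{"x":0,"y":1,"z":0,"yaw":-1},{"x":0,"y":1,"z":0,"yaw":-1},{"x":0,"y":1,"z":0,"yaw":-1},{"x":0,"y":1,"z":0,"yaw":-0.5}]' ;done
```

```text
time_s: 1.77
tcp_pos: [0.4473, 0.2494, 0.2271]
eef_rot: [178.9, 0.7, 5.2]
contact_force: [1.2, -0.0, 0.0]
gripper_width: 0.0878
time_s: 2.6
tcp_pos: [0.4666, -0.0131, 0.2304]
eef_rot: [178.9, 0.9, 5.3]
contact_force: [0.4, 0.7, -0.2]
gripper_width: 0.0878
time_s: 3.02
tcp_pos: [0.4933, -0.1407, 0.2321]
eef_rot: [179.3, 1.2, 24.0]
contact_force: [0.3, 0.6, 0.4]
gripper_width: 0.0878
```

```bash
python3 -m inch '[{"x":0,"y":0,"z":0,"yaw":0}]'; python3 - <<'E'
from h import *
i=r.camera_info("wrist");s=r.get_state();print(s["tcp_pos"],s["eef_rot"],s["joints"])
p,d=r.capture("wrist");np.savez("pics/w1.npz",p=p,d=d);cv2.imwrite("pics/w1.png",p[:,:,::-1])
C=cloud(i,d);q=C.reshape(-1,3);m=(d.ravel()>0)&(q[:,2]>.055)&(q[:,2]<.075)&(np.abs(q[:,0]-.524)<.08)&(np.abs(q[:,1]+.291)<.08)
q=q[m];print(len(q),cv2.minAreaRect(q[:,:2].astype(np.float32)) if m.any() else 0, np.median(q,0))
E
```

```text
time_s: 3.1
tcp_pos: [0.494, -0.1435, 0.2316]
eef_rot: [179.3, 1.3, 24.0]
contact_force: [1.2, 0.5, 0.9]
gripper_width: 0.0877
[ 0.49398283 -0.14354202  0.2315748 ] [179.32696195   1.30130334  24.03775958] [  6.48154166   5.95106684 -19.89301442   1.1392942  -65.19794511
 107.0765271 ]
1754 ((0.5212235450744629, -0.2912391722202301), (0.06959065794944763, 0.02476007305085659), 23.801284790039062) [ 0.52370527 -0.28834584  0.06611905]
```

```bash
python3 -m inch '[{"x":-0.3,"y":1,"z":0,"yaw":0},{"x":-0.3,"y":1,"z":0,"yaw":0},{"x":-0.3,"y":1,"z":0,"yaw":0},{"x":-0.3,"y":1,"z":0,"yaw":0},{"x":-0.2,"y":1,"z":0,"yaw":0}]'; python3 -m inch '[{"x":0,"y":0.75,"z":0.5,"yaw":0},{"x":0,"y":0.1,"z":1,"yaw":0},{"x":0,"y":0,"z":1,"yaw":0},{"x":0,"y":0,"z":1,"yaw":0},{"x":0,"y":0,"z":0,"yaw":0}]'
```

```text
time_s: 3.57
tcp_pos: [0.5108, -0.2697, 0.2329]
eef_rot: [179.5, 1.3, 24.0]
contact_force: [1.1, 0.3, 0.1]
gripper_width: 0.0877
time_s: 3.98
tcp_pos: [0.5192, -0.2935, 0.143]
eef_rot: [179.4, 1.2, 23.6]
contact_force: [-0.8, 0.8, -1.9]
gripper_width: 0.0876
```

```bash
python3 -m inch '[{"x":0.2,"y":0,"z":1,"yaw":0},{"x":0,"y":0,"z":1,"yaw":0},{"x":0,"y":0,"z":1,"yaw":0},{"x":0,"y":0,"z":1,"yaw":0},{"x":0,"y":0,"z":0.2,"yaw":0}]'; python3 -m inch '[{"x":0,"y":0,"z":0,"yaw":0},{"x":0,"y":0,"z":0,"yaw":0},{"x":0,"y":0,"z":0,"yaw":0},{"x":0,"y":0,"z":0,"yaw":0},{"x":0,"y":0,"z":0,"yaw":0}]' -1 40;  python3 -m inch '[{"x":0,"y":0,"z":0,"yaw":0},{"x":0,"y":0,"z":0,"yaw":0},{"x":0,"y":0,"z":0,"yaw":0},{"x":0,"y":0,"z":0,"yaw":0},{"x":0,"y":0,"z":0,"yaw":0}]'
```

```text
time_s: 4.4
tcp_pos: [0.5261, -0.2911, 0.041]
eef_rot: [179.2, 1.0, 23.7]
contact_force: [-0.4, 0.0, -1.0]
gripper_width: 0.0878
time_s: 4.82
tcp_pos: [0.5294, -0.2903, 0.0469]
eef_rot: [179.0, 0.8, 23.8]
contact_force: [0.6, 0.1, -0.5]
gripper_width: 0.0597
time_s: 5.23
tcp_pos: [0.531, -0.2908, 0.0503]
eef_rot: [178.8, 0.5, 23.8]
contact_force: [-0.3, 0.4, 0.7]
gripper_width: 0.0261
```

```bash
python3 -m inch '[{"x":0,"y":0,"z":0,"yaw":0},{"x":-0.1,"y":0,"z":0.3,"yaw":0},{"x":-0.1,"y":0,"z":0.3,"yaw":0},{"x":-0.1,"y":0,"z":0.05,"yaw":0}]' -0.2 40; python3 -m inch '[{"x":0,"y":0,"z":0.03,"yaw":0},{"x":0,"y":0,"z":0.03,"yaw":0},{"x":0,"y":0,"z":0.03,"yaw":0},{"x":0,"y":0,"z":0.03,"yaw":0}]' -1 40
```

```text
time_s: 5.57
tcp_pos: [0.5241, -0.2943, 0.0329]
eef_rot: [178.8, 0.5, 23.8]
contact_force: [-0.3, 0.3, -0.2]
gripper_width: 0.035
time_s: 5.9
tcp_pos: [0.522, -0.294, 0.0294]
eef_rot: [178.9, 0.7, 23.8]
contact_force: [-2.6, 1.6, 10.4]
gripper_width: 0.0237
```

```bash
python3 -m inch '[{"x":0,"y":0,"z":-0.5,"yaw":0},{"x":0,"y":0,"z":-1,"yaw":0},{"x":0,"y":0,"z":-1,"yaw":0},{"x":0,"y":0,"z":-1,"yaw":0},{"x":0,"y":0,"z":-0.5,"yaw":0}]';python3 - <<'E'
from h import *
i=r.camera_info("scene");a=np.radians(3.9);R=np.array([[np.cos(a),np.sin(a)],[-np.sin(a),np.cos(a)]])
for uv in[(299.6,257),(285.4,267),(287,275)]:
    q=w(i,uv,z=.03);print(q,(R@(q[:2]-[.6274,.0054])).round(4))
E
```

```text
time_s: 6.32
tcp_pos: [0.5189, -0.2907, 0.1281]
eef_rot: [179.3, 1.2, 23.8]
contact_force: [0.1, 0.0, -1.7]
gripper_width: 0.0238
[ 0.60796603 -0.01508174  0.03      ] [-0.0208 -0.0191]
[ 0.63292021 -0.04828518  0.03      ] [ 0.0019 -0.0539]
[ 0.65266449 -0.0438759   0.03      ] [ 0.0219 -0.0509]
```

```bash
python3 -m inch '[{"x":0,"y":-0.5,"z":0,"yaw":1},{"x":0,"y":-1,"z":0,"yaw":1},{"x":0,"y":-1,"z":0,"yaw":1},{"x":0,"y":-1,"z":0,"yaw":1},{"x":0,"y":-1,"z":0,"yaw":1}]';python3 -m inch '[{"x":0.75,"y":-0.9,"z":0,"yaw":0},{"x":0.75,"y":-0.9,"z":0,"yaw":0},{"x":0.75,"y":-0.9,"z":0,"yaw":0},{"x":0.75,"y":-0.9,"z":0,"yaw":0},{"x":0.75,"y":-0.9,"z":0,"yaw":0}]'
```

```text
time_s: 6.73
tcp_pos: [0.492, -0.1832, 0.13]
eef_rot: [178.8, 0.4, 2.7]
contact_force: [0.5, 1.3, -1.3]
gripper_width: 0.0241
time_s: 7.15
tcp_pos: [0.5777, -0.0609, 0.1274]
eef_rot: [178.9, 0.5, 2.3]
contact_force: [1.0, -0.9, -1.9]
gripper_width: 0.0237
```

```bash
python3 -m inch '[{"x":0.5,"y":-0.8,"z":0,"yaw":-0.4},{"x":0.5,"y":-0.8,"z":0,"yaw":0},{"x":0.5,"y":-0.8,"z":0,"yaw":0},{"x":0.5,"y":-0.7,"z":0,"yaw":0},{"x":0,"y":0,"z":0.2,"yaw":0}]';python3 -m inch '[{"x":0,"y":0,"z":0.4,"yaw":0},{"x":0,"y":0,"z":0.3,"yaw":0},{"x":0,"y":0,"z":0,"yaw":0}]'
```

```text
time_s: 7.57
tcp_pos: [0.628, 0.0284, 0.1196]
eef_rot: [178.9, 0.4, 4.2]
contact_force: [1.1, -0.1, -1.2]
gripper_width: 0.024
time_s: 7.82
tcp_pos: [0.6266, 0.0287, 0.0984]
eef_rot: [178.9, 0.6, 4.2]
contact_force: [0.2, 1.0, -1.6]
gripper_width: 0.0241
```

```bash
python3 -m inch '[{"x":0,"y":0.2,"z":0.5,"yaw":0},{"x":0,"y":0,"z":0.5,"yaw":0},{"x":0,"y":0,"z":0.3,"yaw":0},{"x":0,"y":0,"z":0,"yaw":0},{"x":0,"y":0,"z":0,"yaw":0}]'; python3 - <<'E'
from h import *
p,d=r.capture("scene");q,_=r.capture("side");
a=cv2.resize(p[200:310,250:380],None,fx=4,fy=4,interpolation=cv2.INTER_CUBIC);b=cv2.resize(q[130:240,290:420],None,fx=4,fy=4,interpolation=cv2.INTER_CUBIC)
cv2.imwrite("pics/c2.png",cv2.resize(np.hstack([a,b]),None,fx=.7,fy=.7)[:,:,::-1]);print(r.get_state()["tcp_pos"])
E
```

```text
time_s: 8.23
tcp_pos: [0.6243, 0.019, 0.0637]
eef_rot: [178.9, 0.8, 4.0]
contact_force: [-0.4, -0.3, -1.7]
gripper_width: 0.0241
[0.62455322 0.01936091 0.06413636]
```

View pics/c2.png

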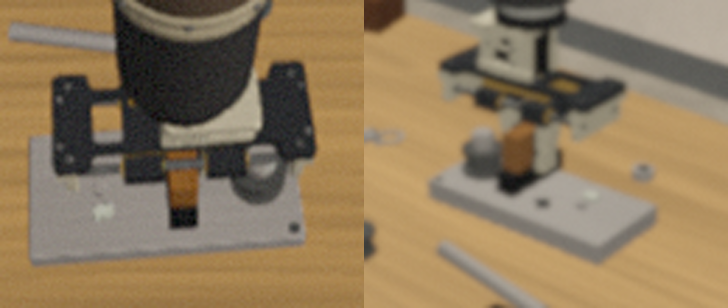

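The scraper is held upright between the roller and the chips (side crop: scraper (515,165), chips (543,203) and (590,198)). I lower it and wipe.

```bash
python3 -m inch '[{"x":0,"y":0,"z":0.2,"yaw":0},{"x":0,"y":0,"z":0.1,"yaw":0},{"x":0,"y":0,"z":0,"yaw":0}]'; python3 -m inch '[{"x":0,"y":0.3,"z":0.03,"yaw":0},{"x":0,"y":0.3,"z":0.03,"yaw":0},{"x":0,"y":0.3,"z":0,"yaw":0}]'
```

```text
time_s: 8.58
tcp_pos: [0.6256, 0.0194, 0.058]
eef_rot: [178.9, 0.5, 4.0]
contact_force: [-0.9, 0.1, -2.3]
gripper_width: 0.0237
time_s: 8.83
tcp_pos: [0.6277, -0.0031, 0.0573]
eef_rot: [178.9, 0.5, 4.2]
contact_force: [-0.7, 0.2, -1.0]
gripper_width: 0.0241
```

```bash
python3 -m inch '[{"x":0,"y":0,"z":0.1,"yaw":0},{"x":0,"y":0.1,"z":0.05,"yaw":0},{"x":0,"y":0.3,"z":0.02,"yaw":0}]'; python3 -m inch '[{"x":0,"y":0.4,"z":0.02,"yaw":0},{"x":0,"y":0.4,"z":0.02,"yaw":0},{"x":0,"y":0.4,"z":0.02,"yaw":0}]'
```

```text
time_s: 9.08
tcp_pos: [0.6289, -0.0151, 0.0535]
eef_rot: [178.9, 0.4, 4.1]
contact_force: [-1.5, 3.8, 4.3]
gripper_width: 0.0235
time_s: 9.33
tcp_pos: [0.6324, -0.0466, 0.0536]
eef_rot: [179.0, 0.3, 4.2]
contact_force: [-0.4, 2.2, 1.8]
gripper_width: 0.0237
```

```bash
python3 -m inch '[{"x":-0.05,"y":0.4,"z":0,"yaw":0},{"x":-0.05,"y":0.4,"z":0,"yaw":0},{"x":-0.05,"y":0.4,"z":0,"yaw":0},{"x":-0.05,"y":0.4,"z":0,"yaw":0}]'; python3 -m inch '[{"x":-0.05,"y":0.4,"z":0,"yaw":0},{"x":-0.05,"y":0.4,"z":0,"yaw":0},{"x":-0.05,"y":0.4,"z":0,"yaw":0}]'
```

```text
time_s: 9.67
tcp_pos: [0.6295, -0.0925, 0.0537]
eef_rot: [179.0, 0.3, 4.1]
contact_force: [0.7, 0.0, -1.5]
gripper_width: 0.0237
time_s: 9.92
tcp_pos: [0.6268, -0.1269, 0.0537]
eef_rot: [179.0, 0.4, 4.1]
contact_force: [0.1, -0.7, -1.2]
gripper_width: 0.0238
```

```bash
python3 - <<'E'
from h import *
p,d=r.capture("scene");q,_=r.capture("side");
a=cv2.resize(p[200:310,240:370],None,fx=4,fy=4,interpolation=cv2.INTER_CUBIC);b=cv2.resize(q[130:240,290:420],None,fx=4,fy=4,interpolation=cv2.INTER_CUBIC)
cv2.imwrite("pics/c3.png",cv2.resize(np.hstack([a,b]),None,fx=.7,fy=.7)[:,:,::-1]);print(r.get_state()["tcp_pos"])
E
```

```text
[ 0.62662712 -0.12757721  0.0536365 ]
```

View pics/c3.png

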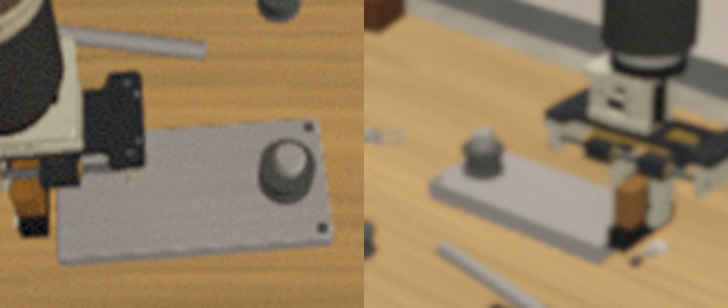

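Plate clear; chips lie on the bench at its end (side crop (635,262), (657,246)). I raise the scraper and set it down near its old spot.

```bash
python3 -m inch '[{"x":0,"y":0.5,"z":-0.2,"yaw":0},{"x":0,"y":0.5,"z":-0.5,"yaw":0},{"x":0,"y":0.3,"z":-0.8,"yaw":0},{"x":-0.5,"y":0.8,"z":-0.5,"yaw":0},{"x":-0.8,"y":0.8,"z":0,"yaw":0}]'; python3 -m inch '[{"x":-0.8,"y":0.8,"z":0,"yaw":0},{"x":-0.8,"y":0.8,"z":0,"yaw":0},{"x":-0.5,"y":0.6,"z":0,"yaw":0},{"x":0,"y":0.2,"z":0,"yaw":0},{"x":0,"y":0,"z":0,"yaw":0}]'
```

```text
time_s: 10.43
tcp_pos: [0.6013, -0.2028, 0.1061]
eef_rot: [178.9, 0.6, 4.3]
contact_force: [1.5, -1.0, -1.4]
gripper_width: 0.0243
time_s: 10.85
tcp_pos: [0.5493, -0.2734, 0.1111]
eef_rot: [178.9, 0.4, 4.2]
contact_force: [1.0, 0.2, -1.5]
gripper_width: 0.0237
```

```bash
python3 -m inch '[{"x":0,"y":0,"z":1,"yaw":0},{"x":0,"y":0,"z":1,"yaw":0},{"x":0,"y":0,"z":0.7,"yaw":0},{"x":0,"y":0,"z":0,"yaw":0},{"x":0,"y":0,"z":0,"yaw":0}]'; python3 -m inch '[{"x":0,"y":0,"z":0.15,"yaw":0},{"x":0,"y":0,"z":0.1,"yaw":0},{"x":0,"y":0,"z":0.1,"yaw":0}]'
```

```text
time_s: 11.27
tcp_pos: [0.5532, -0.2748, 0.0443]
eef_rot: [178.7, 0.1, 4.3]
contact_force: [1.0, 0.2, -0.7]
gripper_width: 0.0239
time_s: 11.52
tcp_pos: [0.5558, -0.2744, 0.0376]
eef_rot: [178.7, -0.1, 4.4]
contact_force: [0.2, 0.5, -1.1]
gripper_width: 0.024
```

```bash
python3 -m inch '[{"x":-0.03,"y":0,"z":0.15,"yaw":0},{"x":-0.03,"y":0,"z":0.1,"yaw":0},{"x":-0.03,"y":0,"z":0.1,"yaw":0}]'; python3 -m inch '[{"x":-0.03,"y":0,"z":0.1,"yaw":0},{"x":-0.03,"y":0,"z":0.06,"yaw":0}]'
```

```text
time_s: 11.77
tcp_pos: [0.5551, -0.2747, 0.0301]
eef_rot: [178.6, -0.3, 4.5]
contact_force: [-0.3, 1.0, 4.1]
gripper_width: 0.0238
time_s: 11.93
tcp_pos: [0.5559, -0.2747, 0.0294]
eef_rot: [178.5, -0.6, 4.5]
contact_force: [-3.4, 4.3, 13.0]
gripper_width: 0.0239
```

```bash
python3 -m inch '[{"x":0,"y":0,"z":0,"yaw":0},{"x":0,"y":0,"z":0,"yaw":0},{"x":0,"y":0,"z":0,"yaw":0},{"x":0,"y":0,"z":0,"yaw":0},{"x":0,"y":0,"z":0,"yaw":0}]' 1 40; python3 -m inch '[{"x":0,"y":0,"z":0,"yaw":0},{"x":0,"y":0,"z":-0.5,"yaw":0},{"x":0,"y":0,"z":-1,"yaw":0},{"x":0,"y":0,"z":-1,"yaw":0},{"x":0,"y":0,"z":-1,"yaw":0}]'; python3 -m inch '[{"x":0,"y":-0.5,"z":-1,"yaw":0},{"x":0,"y":-1,"z":-1,"yaw":0},{"x":0,"y":-1,"z":0,"yaw":0},{"x":0,"y":-1,"z":0,"yaw":0},{"x":0,"y":-1,"z":0,"yaw":0}]'
```

```text
time_s: 12.35
tcp_pos: [0.5569, -0.275, 0.031]
eef_rot: [178.5, -0.8, 4.6]
contact_force: [0.5, 0.4, -0.4]
gripper_width: 0.0518
time_s: 12.77
tcp_pos: [0.5508, -0.2722, 0.1134]
eef_rot: [178.7, 0.1, 4.5]
contact_force: [0.6, -0.1, -0.4]
gripper_width: 0.0841
time_s: 13.18
tcp_pos: [0.5446, -0.1601, 0.1691]
eef_rot: [178.6, -0.5, 4.1]
contact_force: [0.4, 0.8, -0.5]
gripper_width: 0.0876
```

```bash
python3 -m inch '[{"x":0,"y":-1,"z":0,"yaw":0},{"x":0,"y":-1,"z":0,"yaw":0},{"x":0,"y":-1,"z":0,"yaw":0},{"x":0,"y":-1,"z":0,"yaw":0},{"x":0,"y":-1,"z":0,"yaw":0}]';python3 - <<'E'
from h import *
i=r.camera_info("scene");p,d=r.capture("scene");C=cloud(i,d);np.savez("pics/scene3.npz",p=p,d=d)
cv2.imwrite("pics/c4.png",cv2.resize(p[180:300,170:370],None,fx=3.5,fy=3.5,interpolation=cv2.INTER_CUBIC)[:,:,::-1])
q=C.reshape(-1,3);q=q[(abs(q[:,0]-.555)<.1)&(abs(q[:,1]+.275)<.06)&(q[:,2]>.05)];print(len(q),cv2.minAreaRect(q[:,:2].astype(np.float32)),np.percentile(q[:,2],[5,50,95]))
E
```

```text
time_s: 13.6
tcp_pos: [0.5344, -0.03, 0.1665]
eef_rot: [178.6, -0.6, 4.0]
contact_force: [1.2, -0.1, 0.4]
gripper_width: 0.0879
331 ((0.5578047633171082, -0.2745737135410309), (0.06991295516490936, 0.024838609620928764), 4.823843955993652) [0.05370756 0.06567706 0.06818092]
```

View pics/c4.png

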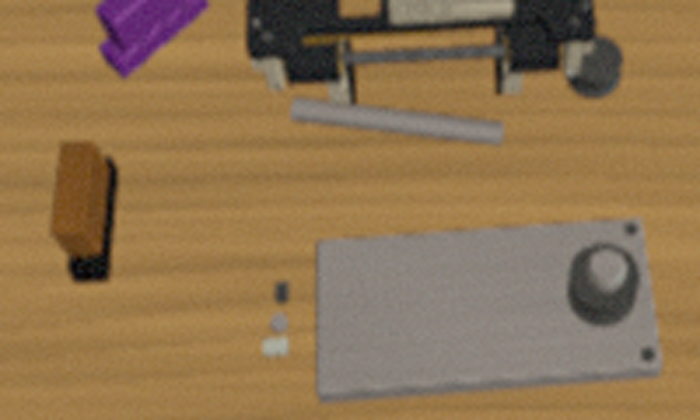

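Scraper stands upright at (80,205) and all three chips are on the bench at (280,292), (278,323), (274,347). On to the pliers.

```bash
python3 -m inch '[{"x":0,"y":-1,"z":-0.5,"yaw":1},{"x":0,"y":-1,"z":-0.5,"yaw":1},{"x":0,"y":-1,"z":-0.5,"yaw":1},{"x":0,"y":-1,"z":-0.5,"yaw":1},{"x":0,"y":-1,"z":-0.5,"yaw":0.5}]';python3 -m inch '[{"x":0,"y":-1,"z":0,"yaw":0},{"x":0,"y":-1,"z":0,"yaw":0},{"x":0,"y":-1,"z":0,"yaw":0},{"x":0,"y":-0.5,"z":0,"yaw":0},{"x":0,"y":0,"z":0,"yaw":0}]';python3 - <<'E'
from h import *
i=r.camera_info("wrist");p,d=r.capture("wrist");np.savez("pics/w2.npz",p=p,d=d,K=i["mtx"],P=i["pose"]);cv2.imwrite("pics/w2.png",p[:,:,::-1]);s=r.get_state();print(s["tcp_pos"],s["eef_rot"])
E
```

```text
time_s: 14.07
tcp_pos: [0.5386, 0.1015, 0.225]
eef_rot: [178.7, -0.7, -14.7]
contact_force: [-0.2, -0.0, 0.6]
gripper_width: 0.0878
time_s: 14.48
tcp_pos: [0.5635, 0.1948, 0.2264]
eef_rot: [178.9, -0.9, -14.7]
contact_force: [-0.2, -0.8, 0.2]
gripper_width: 0.088
[0.56306469 0.19393025 0.2263093 ] [178.88816552  -0.8979881  -14.70713643]
```

View pics/w2.png

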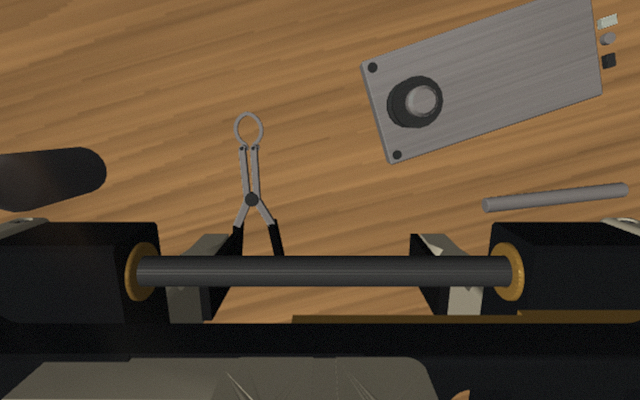

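The wrist view shows the pliers' pivot at (251,199), the ring centre at (248,130) and the stub top at (424,100).

```bash
python3 - <<'E'
from h import *
f=np.load("pics/w2.npz");p,d=f["p"],f["d"];i=dict(mtx=f["K"],pose=f["P"]);C=cloud(i,d)
print("pivot",w(i,(251,199),d),"ring",w(i,(248,130),z=.003),"stub",w(i,(424,100),z=.073),w(i,(424,100),d))
def box(n,u0,u1,v0,v1,z0,z1):
    q=C[v0:v1,u0:u1].reshape(-1,3);q=q[(q[:,2]>z0)&(q[:,2]<z1)];print(n,len(q),q.mean(0).round(4),cv2.minEnclosingCircle(q[:,:2].astype(np.float32)),np.percentile(q[:,2],[5,50,95]))
box("roller",380,450,70,132,.045,.060);box("top",380,450,70,132,.068,.08);box("ring",228,268,108,148,.0015,.02)
q=C[105:255,225:285].reshape(-1,3);q=q[(q[:,2]>.006)&(q[:,2]<.03)];c=q.mean(0);print(len(q),c,np.percentile(q[:,2],[5,50,95]))
E
```

```text
pivot [0.56513819 0.27445806 0.01827926] ring [0.63806011 0.25777773 0.003     ] stub [0.62091174 0.08497236 0.073     ] [0.62093606 0.08546244 0.07453161]
roller 1324 [0.6205 0.088  0.0543] ((0.6201778054237366, 0.08499309420585632), 0.024404412135481834) [0.05279572 0.05437703 0.05560475]
top 733 [0.6201 0.0861 0.0725] ((0.6199238300323486, 0.08509791642427444), 0.013758700340986252) [0.06935308 0.07286779 0.07441507]
ring 482 [0.6385 0.2577 0.0037] ((0.6399446129798889, 0.2577182948589325), 0.029039129614830017) [0.00158306 0.00307028 0.01226963]
1836 [0.5620671  0.27163531 0.01588854] [0.01111812 0.01633872 0.01833334]
```

```bash
python3 -m inch '[{"x":-0.8,"y":-0.75,"z":0,"yaw":-0.45},{"x":-0.8,"y":-0.75,"z":0,"yaw":0},{"x":-0.8,"y":-0.75,"z":0.5,"yaw":0},{"x":-0.8,"y":-0.75,"z":0.8,"yaw":0},{"x":0,"y":0,"z":1,"yaw":0}]';python3 -m inch '[{"x":0,"y":0,"z":1,"yaw":0},{"x":0,"y":0,"z":1,"yaw":0},{"x":0,"y":0,"z":0.8,"yaw":0},{"x":0,"y":0,"z":0.3,"yaw":0},{"x":0,"y":0,"z":0,"yaw":0}]'
```

```text
time_s: 14.95
tcp_pos: [0.5038, 0.2831, 0.1691]
eef_rot: [179.2, -1.1, -13.2]
contact_force: [0.3, -0.5, -1.0]
gripper_width: 0.0875
time_s: 15.37
tcp_pos: [0.5012, 0.2758, 0.0851]
eef_rot: [178.9, -0.9, -13.2]
contact_force: [-0.5, -0.3, 1.4]
gripper_width: 0.0879
```

```bash
python3 -m inch '[{"x":-0.1,"y":-0.3,"z":0.6,"yaw":0},{"x":-0.1,"y":-0.25,"z":0.6,"yaw":0},{"x":0,"y":0,"z":0.5,"yaw":0},{"x":0,"y":0,"z":0,"yaw":0},{"x":0,"y":0,"z":0,"yaw":0}]'
```

```text
time_s: 15.78
tcp_pos: [0.5031, 0.2886, 0.0466]
eef_rot: [179.1, -1.1, -13.3]
contact_force: [-0.0, 0.2, 1.7]
gripper_width: 0.0874
```

```bash
python3 -m inch '[{"x":-0.15,"y":0,"z":0.5,"yaw":-0.1},{"x":0,"y":0,"z":0.4,"yaw":0},{"x":0,"y":0,"z":0.2,"yaw":0},{"x":0,"y":0,"z":0.1,"yaw":0},{"x":0,"y":0,"z":0,"yaw":0}]'; python3 - <<'E'
from h import *
i=r.camera_info("wrist");p,d=r.capture("wrist");s=r.get_state();print(s["tcp_pos"],s["eef_rot"])
cv2.imwrite("pics/w3.png",p[:,:,::-1])
E
```

```text
time_s: 16.2
tcp_pos: [0.5032, 0.2901, 0.0214]
eef_rot: [179.5, -1.4, -13.0]
contact_force: [-0.1, 0.1, 0.0]
gripper_width: 0.0873
[0.50338099 0.2901605  0.02166209] [179.50856673  -1.38848825 -12.9790896 ]
```

```bash
python3 -m inch '[{"x":-0.1,"y":0,"z":0.2,"yaw":0},{"x":-0.08,"y":0,"z":0.1,"yaw":0},{"x":-0.03,"y":0,"z":0.04,"yaw":0},{"x":-0.02,"y":0,"z":0.02,"yaw":0}]' 0.4 40; python3 -m inch '[{"x":-0.02,"y":0,"z":0.02,"yaw":0},{"x":-0.02,"y":0,"z":0.02,"yaw":0}]'
```

```text
time_s: 16.58
tcp_pos: [0.4983, 0.2919, 0.013]
eef_rot: [179.6, -1.5, -13.0]
contact_force: [0.1, -2.5, 0.3]
gripper_width: 0.0663
time_s: 16.75
tcp_pos: [0.4975, 0.2921, 0.0124]
eef_rot: [179.6, -1.5, -13.0]
contact_force: [2.2, -2.8, 7.2]
gripper_width: 0.0622
```

```bash
python3 -m inch '[{"x":0.03,"y":0.08,"z":-0.06,"yaw":0},{"x":0,"y":0.02,"z":0,"yaw":0},{"x":0,"y":0,"z":0,"yaw":0},{"x":0,"y":0,"z":0,"yaw":0},{"x":0,"y":0,"z":0,"yaw":0}]' -1 40; python3 -m inch '[{"x":0,"y":0,"z":0,"yaw":0},{"x":0,"y":0,"z":0,"yaw":0},{"x":0,"y":0,"z":0,"yaw":0}]'
```

```text
time_s: 17.17
tcp_pos: [0.4971, 0.2893, 0.0137]
eef_rot: [179.6, -1.4, -13.0]
contact_force: [0.2, 0.4, -2.0]
gripper_width: 0.0382
time_s: 17.42
tcp_pos: [0.4968, 0.2891, 0.0133]
eef_rot: [179.5, -1.4, -13.0]
contact_force: [-1.1, -0.2, -1.0]
gripper_width: 0.038
```

```bash
python3 -m inch '[{"x":0,"y":0,"z":-0.3,"yaw":0},{"x":0,"y":0,"z":-0.8,"yaw":0},{"x":0,"y":0,"z":-1,"yaw":0},{"x":0,"y":0,"z":-1,"yaw":0},{"x":0,"y":0,"z":-0.8,"yaw":0}]'; python3 -m inch '[{"x":0,"y":0.4,"z":0,"yaw":0},{"x":0,"y":0.8,"z":0,"yaw":0},{"x":0,"y":1,"z":0,"yaw":0},{"x":0,"y":0.7,"z":0,"yaw":0},{"x":0,"y":0,"z":0,"yaw":0}]';python3 - <<'E'
from h import *
i=r.camera_info("wrist");s=r.get_state();p,d=r.capture("wrist");np.savez("pics/w4.npz",p=p,d=d,K=i["mtx"],P=i["pose"]);print(s["tcp_pos"],s["eef_rot"])
cv2.imwrite("pics/w4.png",p[:,:,::-1])
E
```

```text
time_s: 17.83
tcp_pos: [0.4915, 0.2871, 0.11]
eef_rot: [178.9, -1.0, -13.1]
contact_force: [1.0, 0.4, -2.4]
gripper_width: 0.038
time_s: 18.25
tcp_pos: [0.4757, 0.2159, 0.1178]
eef_rot: [179.4, -1.3, -12.9]
contact_force: [-0.7, 0.8, -1.8]
gripper_width: 0.0378
[0.47566483 0.21593148 0.11775018] [179.42656048  -1.31033501 -12.92180432]
```

View pics/w4.png

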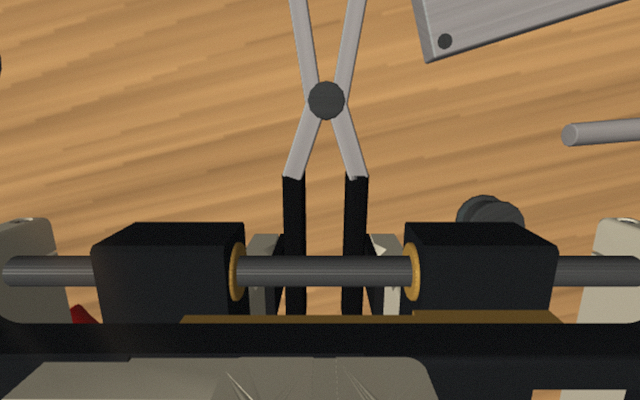

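Pliers are held, with handles parallel, so fully squeezed; pivot at (326,100). The ring is outside the wrist view, so I compute it.

```bash
cat > ring.py <<'E'
from h import *
def show():
    i=r.camera_info("wrist");s=r.get_state();p,d=r.capture("wrist");C=cloud(i,d);t=s["tcp_pos"]
    g=np.radians(s["eef_rot"][2]);ex=np.array([np.cos(g),np.sin(g),0])
    pv=w(i,(326,100),d);m=np.zeros(d.shape,bool);m[175:215,285:303]=m[175:215,347:366]=1
    def z(b): 
        q=C[b].reshape(-1,3);q=q[(q[:,2]>t[2]-.03)];return q
    q=z(m);sl,ic=np.polyfit((q-pv)@ex,q[:,2],1);print("tcp",t.round(4),s["eef_rot"].round(1),"pivot",pv.round(4),"handle mid",q.mean(0).round(4),"slope",round(sl,4))
    a=C[10:70,295:312].reshape(-1,3);b=C[10:70,338:362].reshape(-1,3)
    for n,a in(("armL",a),("armR",b)):
        a=a[a[:,2]>t[2]-.03];print(n,len(a),np.polyfit((a-pv)@ex,a[:,2],1).round(4),a.mean(0).round(4))
    return t,pv
    
def scene_ring(c,name="scene",R=.07,zr=None):
    i=r.camera_info(name);p,d=r.capture(name);C=cloud(i,d);return i,p,d,C
E
python3 - <<'E'
from ring import *
t,pv=show()
i,p,d,C=scene_ring(0)
a=cv2.resize(p[190:310,300:450],None,fx=5,fy=5,interpolation=cv2.INTER_CUBIC);cv2.imwrite("pics/c5.png",a[:,:,::-1])
q=C.reshape(-1,3);g=np.radians(-12.9);L=q[:,:2]-pv[:2];x=L@[np.cos(g),np.sin(g)];y=L@[-np.sin(g),np.cos(g)]
m=(x>.045)&(x<.11)&(abs(y)<.03)&(q[:,2]>.08)&(q[:,2]<.14);print(m.sum(),x[m].min(),x[m].max(),y[m].min(),y[m].max(),np.percentile(q[m,2],[5,25,50,75,95]))
for a,b in((.05,.065),(.065,.08),(.08,.1)):
    k=m&(x>a)&(x<b);print(a,k.sum(),y[k].min(),y[k].max(),np.median(q[k,2]))
E
```

```text
tcp [0.4763 0.217  0.1179] [179.5  -1.3 -12.9] pivot [0.5473 0.2    0.1232] handle mid [0.5074 0.2092 0.1219] slope 0.5488
armL 918 [-0.705   0.1387] [0.5728 0.2035 0.1217]
armR 1078 [-0.506   0.1334] [0.568  0.1851 0.1215]
150 0.045261880866116704 0.09340100460253446 -0.019743797879289534 0.020219398274792463 [0.10534717 0.10674166 0.10828268 0.11947966 0.12208022]
0.05 67 -0.01794672434313957 0.018765837144676972 0.11733752749249293
0.065 27 -0.019743797879289534 0.020219398274792463 0.10711374212099345
0.08 42 -0.016760645417389766 0.01854321974775659 0.10740727995830596
```

View pics/c5.png

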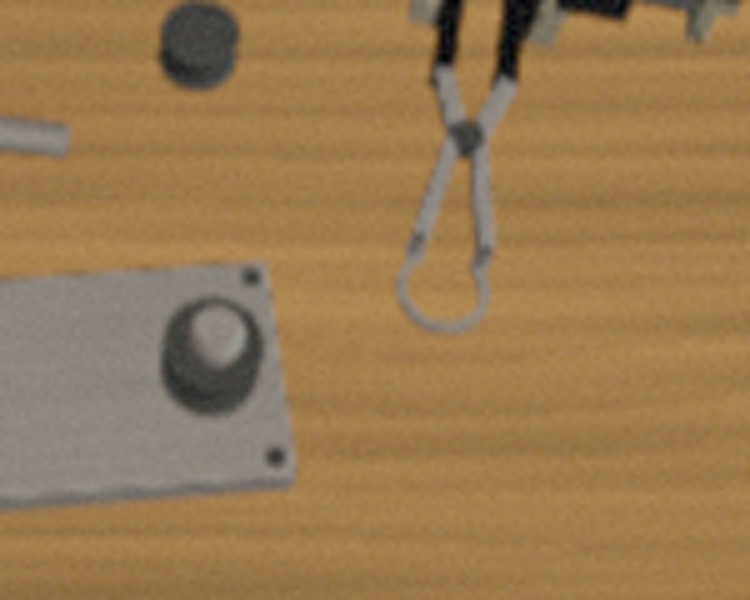

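The ring is level and fully spread. Its centre in the crop is about (445,285) and the stub top about (220,335). Next I move over the stub.

```bash
python3 -m inch '[{"x":0.25,"y":0.7,"z":0,"yaw":0},{"x":0.25,"y":0.8,"z":0,"yaw":0},{"x":0.25,"y":0.8,"z":0,"yaw":0},{"x":0.2,"y":0.8,"z":0,"yaw":0},{"x":0.05,"y":0.6,"z":0,"yaw":0}]'; python3 -m inch '[{"x":0,"y":0,"z":0,"yaw":0},{"x":0,"y":0,"z":0,"yaw":0}]'; cat > fit.py <<'E'
from ring import *
from scipy.optimize import least_squares
s=r.get_state();t=s["tcp_pos"];g=np.radians(s["eef_rot"][2]);ex=np.array([np.cos(g),np.sin(g)]);ey=np.array([-ex[1],ex[0]])
zu=t[2]-.0137
def circ(P,R0):
    f=lambda c:np.hypot(P[:,0]-c[0],P[:,1]-c[1])-R0
    return least_squares(f,P.mean(0),loss="soft_l1",f_scale=.001).x
for n in("scene","side"):
    i,p,d,C=scene_ring(0,n);np.savez(f"pics/{n}_last.npz",p=p,d=d);q=C.reshape(-1,3);c=t[:2]+.1453*ex;L=q[:,:2]-c;x=L@ex;y=L@ey
    m=(x>-.005)&(x<.03)&(abs(y)<.03)&(abs(q[:,2]-zu-.003)<.006)&(np.hypot(x,y)>.014)
    P=q[m];k=circ(P[:,:2],.018);print(n,m.sum(),"ring",k.round(4),"z top",np.median(P[:,2]).round(4),"stub err (tool x,y) mm",((np.array([.6205,.085])-k)@ex*1e3).round(1),(-(np.array([.6205,.085])-k)@ey*1e3).round(1))
    h=np.hypot(*(q[:,:2]-[.6205,.085]).T);m=(h<.016)&(q[:,2]>.070)&(q[:,2]<.078)
    if m.sum()>5:print("  stubtop",m.sum(),q[m].mean(0).round(4),cv2.minEnclosingCircle(q[m][:,:2].astype(np.float32)))
print("tcp",t.round(4),s["eef_rot"].round(1))
E
python3 fit.py
```

```text
time_s: 18.82
tcp_pos: [0.4841, 0.1258, 0.1186]
eef_rot: [179.5, -1.5, -12.5]
contact_force: [0.1, -0.3, -1.9]
gripper_width: 0.0378
time_s: 18.98
tcp_pos: [0.4836, 0.1237, 0.1181]
eef_rot: [179.5, -1.4, -12.6]
contact_force: [0.5, 0.9, -1.6]
gripper_width: 0.0379
scene 65 ring [0.6264 0.0903] z top 0.1077 stub err (tool x,y) mm -4.6 6.4
  stubtop 61 [0.6222 0.0845 0.0727] ((0.6231617331504822, 0.08418405801057816), 0.012795329093933105)
side 23 ring [0.6268 0.0876] z top 0.1058 stub err (tool x,y) mm -5.6 3.9
  stubtop 19 [0.6214 0.0812 0.0721] ((0.6217678785324097, 0.08073212206363678), 0.011206619441509247)
tcp [0.4836 0.1237 0.1181] [179.5  -1.4 -12.6]
```

```bash
python3 -m inch '[{"x":-0.1,"y":0.2,"z":0.2,"yaw":0},{"x":0,"y":0.05,"z":0.3,"yaw":0},{"x":0,"y":0,"z":0.2,"yaw":0},{"x":0,"y":0,"z":0,"yaw":0},{"x":0,"y":0,"z":0,"yaw":0}]'; sed -i 's/\.6205,\.085/.6222,.0847/' fit.py; python3 fit.py
```

```text
time_s: 19.5
tcp_pos: [0.4799, 0.1203, 0.0982]
eef_rot: [179.5, -1.4, -12.4]
contact_force: [-1.0, 1.3, -1.6]
gripper_width: 0.0379
scene 62 ring [0.6227 0.0874] z top 0.0876 stub err (tool x,y) mm 0.1 2.9
  stubtop 68 [0.6212 0.0857 0.0732] ((0.6204840540885925, 0.08527553826570511), 0.012582225725054741)
side 20 ring [0.6231 0.0837] z top 0.0864 stub err (tool x,y) mm -1.1 -0.7
  stubtop 17 [0.6202 0.0786 0.0732] ((0.6202135682106018, 0.0792490616440773), 0.010889277793467045)
tcp [0.4799 0.1203 0.0982] [179.5  -1.4 -12.4]
```

```bash
python3 -m inch '[{"x":-0.02,"y":0.1,"z":0.15,"yaw":0},{"x":0,"y":0.03,"z":0.1,"yaw":0},{"x":0,"y":0,"z":0,"yaw":0},{"x":0,"y":0,"z":0,"yaw":0}]'; python3 fit.py; python3 - <<'E'
from h import *
a=np.load("pics/scene_last.npz")["p"][220:300,310:410];b=np.load("pics/side_last.npz")["p"][150:230,280:380]
cv2.imwrite("pics/c6.png",np.hstack([cv2.resize(k,(400,320),interpolation=cv2.INTER_CUBIC) for k in(a,b)])[:,:,::-1])
E
```

```text
time_s: 19.93
tcp_pos: [0.4792, 0.1172, 0.092]
eef_rot: [179.5, -1.4, -12.4]
contact_force: [-0.0, 0.2, -2.5]
gripper_width: 0.0377
scene 61 ring [0.6221 0.0842] z top 0.0818 stub err (tool x,y) mm -0.0 -0.5
  stubtop 81 [0.6222 0.085  0.0728] ((0.622558057308197, 0.08490656316280365), 0.01290081162005663)
side 22 ring [0.6225 0.0813] z top 0.0808 stub err (tool x,y) mm -1.0 -3.2
  stubtop 10 [0.6202 0.078  0.0719] ((0.6203359961509705, 0.08032715320587158), 0.011353723704814911)
tcp [0.4792 0.1172 0.092 ] [179.5  -1.4 -12.4]
```

View pics/c6.png

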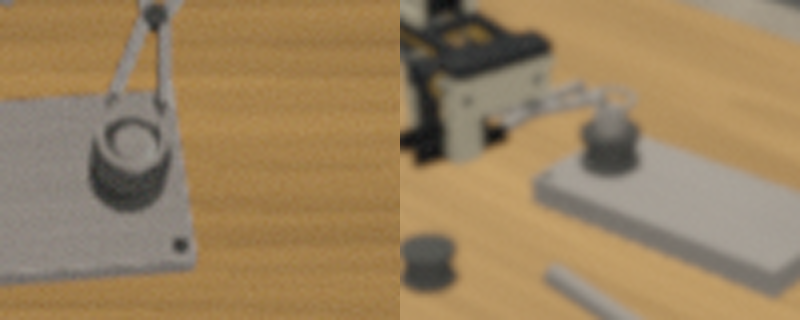

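The ring appears concentric with the stub in both crops (about (132,140) and (612,97)). I descend in small steps.

```bash
python3 -m inch '[{"x":0,"y":0,"z":0.15,"yaw":0},{"x":0,"y":0,"z":0.1,"yaw":0},{"x":0,"y":0,"z":0.05,"yaw":0}]'; python3 -m inch '[{"x":0,"y":0,"z":0.05,"yaw":0},{"x":0,"y":0,"z":0,"yaw":0}]'
```

```text
time_s: 20.28
tcp_pos: [0.48, 0.1175, 0.0847]
eef_rot: [179.6, -1.5, -12.4]
contact_force: [-0.4, 0.3, -2.1]
gripper_width: 0.038
time_s: 20.45
tcp_pos: [0.4798, 0.1173, 0.0828]
eef_rot: [179.6, -1.5, -12.4]
contact_force: [0.6, -0.7, -2.1]
gripper_width: 0.0379
```

```bash
python3 -m inch '[{"x":-0.04,"y":0,"z":0.1,"yaw":0},{"x":-0.01,"y":0,"z":0.08,"yaw":0},{"x":-0.01,"y":0,"z":0.03,"yaw":0}]'; python3 fit.py
```

```text
time_s: 20.7
tcp_pos: [0.4785, 0.1177, 0.0771]
eef_rot: [179.6, -1.5, -12.4]
contact_force: [1.1, 0.2, -0.9]
gripper_width: 0.0383
scene 78 ring [0.6205 0.0855] z top 0.0669 stub err (tool x,y) mm 1.8 0.5
  stubtop 87 [0.6231 0.0852 0.0728] ((0.6222391724586487, 0.08509757369756699), 0.01315103005617857)
side 23 ring [0.6231 0.085 ] z top 0.0659 stub err (tool x,y) mm -0.8 0.6
  stubtop 18 [0.6218 0.0799 0.0724] ((0.6215205192565918, 0.08052658289670944), 0.010874314233660698)
tcp [0.4785 0.1177 0.0771] [179.6  -1.5 -12.4]
```

```bash
python3 -m inch '[{"x":0.01,"y":0.02,"z":0.1,"yaw":0},{"x":0,"y":0,"z":0.05,"yaw":0},{"x":0,"y":0,"z":0.02,"yaw":0}]'; python3 -m inch '[{"x":0,"y":0,"z":0.05,"yaw":0},{"x":0,"y":0,"z":0,"yaw":0}]'
```

```text
time_s: 21.05
tcp_pos: [0.4789, 0.1171, 0.0728]
eef_rot: [179.6, -1.5, -12.4]
contact_force: [-0.3, -0.2, -1.4]
gripper_width: 0.038
time_s: 21.22
tcp_pos: [0.4789, 0.1171, 0.0713]
eef_rot: [179.6, -1.5, -12.4]
contact_force: [0.2, -0.5, -2.2]
gripper_width: 0.0383
```

```bash
python3 -m inch '[{"x":0,"y":0,"z":0.07,"yaw":0},{"x":0,"y":0,"z":0.02,"yaw":0},{"x":0,"y":0,"z":0,"yaw":0}]'; python3 fit.py;python3 -m inch '[{"x":0,"y":0,"z":0,"yaw":0}]'; python3 - <<'E'
from h import *
a=np.load("pics/scene_last.npz")["p"][220:300,310:410];b=np.load("pics/side_last.npz")["p"][150:230,280:380]
cv2.imwrite("pics/c7.png",np.hstack([cv2.resize(k,(400,320),interpolation=cv2.INTER_CUBIC) for k in(a,b)])[:,:,::-1])
E
```

```text
time_s: 21.47
tcp_pos: [0.4791, 0.1171, 0.0689]
eef_rot: [179.6, -1.5, -12.4]
contact_force: [-0.2, 0.1, -1.3]
gripper_width: 0.0381
scene 136 ring [0.624  0.0846] z top 0.0558 stub err (tool x,y) mm -1.8 0.3
  stubtop 90 [0.623  0.0845 0.0729] ((0.6229791641235352, 0.08421120792627335), 0.01339955348521471)
side 29 ring [0.6233 0.081 ] z top 0.0561 stub err (tool x,y) mm -1.9 -3.3
  stubtop 20 [0.6215 0.0807 0.0721] ((0.6210235357284546, 0.08039601147174835), 0.011592751368880272)
tcp [0.4791 0.1171 0.0689] [179.6  -1.5 -12.4]
time_s: 21.65
tcp_pos: [0.4791, 0.1171, 0.069]
eef_rot: [179.6, -1.5, -12.4]
contact_force: [-0.3, -0.5, -1.8]
gripper_width: 0.0382
```

View pics/c7.png

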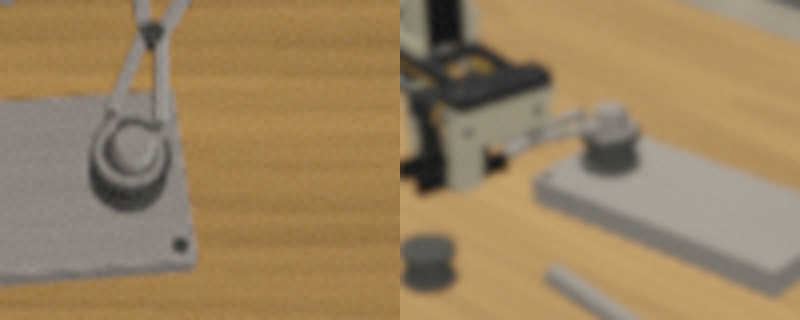

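The ring sits round the stub just above the roller face ((130,150) and (612,132)), concentric, with no contact load. The TCP is steady, so I hand in.

```bash
python3 - <<'E'
from plant import r
print(r.close_job());s=r.get_state();print(s["time_s"],s["tcp_pos"],s["eef_rot"],s["contact_force"],s["gripper_width"])
E
```

```text
the job is handed in; nothing more can be done
None
the job is handed in; nothing more can be done
```

I handed the job in at about 21.7 s on the robot's clock; the system gives no verdict.

- **Scraper and chips:** I wiped all three chips off the -y end of the plate with the larger brown scraper. In the picture afterwards they were on the bench, and the scraper stood upright and let go at about (0.558, -0.275). The gripper stayed above the chips throughout.
- **Pliers:** I gripped the smaller pliers and squeezed them with 40 N, so the handles were parallel and the ring fully spread. I lowered the ring over the stub without feeling any contact.
- **Last checks:** The ring's underside was about 1.3 mm above the roller face. The tool was tilted about 1.5°, and the wrist showed only the pliers' weight, about -2 N. The TCP held still between the last readings.
- **Disagreements:** The centring estimates differ. The arm's own position puts the ring within about 1 mm of the stub axis, the scene camera within about 2 mm, and the side camera within about 4 mm. The side camera reads the stub itself about 4 mm off the scene camera in y; relative to its own reading of the stub, it puts the ring about 2 mm off. I measured the gripper width at 38 mm, where 40 mm was expected with the pliers fully squeezed.

I did not measure the bystanders again at the end. The pictures showed no contact with them.

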